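# Weigh a copper lid by lifting it off a tared scale

## Task

Weigh the copper pot's lid by difference: first zero the scale under the lidded pot by pressing its red pedal down to its stop with the gripper for about half a second, and let it spring back up. Then lift the lid straight up by its black bar handle, at least 6 cm clear of the pot, and finish while still holding it there in the air above the pot, level and still. Leave the pot where it stands on the scale, never tip the lid, and do not disturb the other things on the table.

Things in the scene. Friction and masses are not known exactly. Their poses are not given: they have to be found in the camera images.
- scale: white table scale, 210 x 210 housing, fixed to the table; origin on the table under its centre. Its round steel platform (radius 92) is 40 above the table. Its front, with the pedal, faces its own -x; it may stand turned
- pedal (a joint): the red tare pedal's hinge angle: 0 = up (rest, pedal level), 0.25 rad = pressed down to its stop. A spring returns it. It takes about 4 N at pedal_pad to start it moving and 8.5 N to reach the stop
- pedal_pad (a point): point on the top of the red pedal where to press, moves with it. The pedal is a plate 85 long (along the scale's -x) and 80 wide, 6 thick, sticking out of the scale's front; its hinge line lies along the scale's y, at 112 from the scale's centre and 30 above the table. This point is 60 out from the hinge, 172 from the scale's centre, 34 above the table at rest, and sinks 15 to the stop
- pot: copper pot, outer radius 75, 90 high, wall 4, standing loose and centred to about 5 on the scale's platform; origin at the centre of its underside, z up. Two black loop ears along its own +y and -y reach 103 from its axis, 66 above its underside. About 0.9 kg
- lid: round copper lid lying on the pot, radius 79, mass about 0.25 to 0.5 kg; origin on its axis in the plane of the pot's rim (90 above the pot's underside when on), z up. A shallow plug, radius 66, reaches 7 below that plane into the pot (inner radius 71); the top is slightly domed, 10 above the plane at the middle
- lid_bar (a point): centre of the lid's black bar handle, 42 above the lid's origin, on its axis. The bar runs along the lid's y: 84 long, 12 wide (along the lid's x), 12 high; its underside is 26 above the lid's dome; it stands on two stems 34 either side of the middle, so that the middle 50 is free for the fingers. The point's axes are the lid's axes
- salt_jar: bystander: glass jar with steel cap, radius 26, 75 high, stands beside the scale; origin at centre of its underside
- pepper_mill: bystander: dark wooden pepper mill, radius 26, 118 high, stands on the other side of the scale; origin at centre of its underside
- spoon: bystander: wooden spoon, 200 long, lying on the table to the right of the scale, along its own x; origin at mid-length on the table
- saucepan: bystander: open copper saucepan, radius 62, 75 high, with a long black handle along its own +x (to 207 from its axis, 92 high); origin at centre of its underside
- mug: bystander: white mug, radius 40, 90 high; origin at centre of its underside
- wine: bystander: green glass wine bottle, radius 37, 290 high; origin at centre of its underside
- bowl: bystander: copper bowl, rim radius 62, 60 high; origin at centre of its underside
Things that resemble listed ones, but are neither listed nor needed, are in the scene too. Leave any green look-alike of the lid alone.

How it is judged:
On the way, in this order (a step that is already met when the one before it is completed fails the run):
1. the pedal is pressed down to its stop while the lid lies on the pot (value of joint pedal above 0.215 rad and z of lid in the frame of pot below 0.094 m and contact force between any of the fingers, the arm and pedal above 1 N), for 0.2 s.
2. the pedal is back up and the lid is lifted clear above the pot, level (z of lid in the frame of pot above 0.14 m and horizontal distance between lid and pot below 0.05 m and angle between lid's own z axis and vertical below 0.12 rad and value of joint pedal below 0.05 rad), for 0.2 s.
At the end, for the whole second after the job is handed in: Lid held in the fingers, at least 50 mm above its seat, within 50 mm of straight over the pot, tilted under 0.12 rad, under 20 mm/s and 0.15 rad/s, not touching the pot. Pedal up (under 0.05 rad). Pot upright, carried by the scale, within 30 mm of its centre (all of step 2 and linear speed of lid below 0.02 m/s and angular speed of lid below 0.15 rad/s and contact force between the fingers and lid above 1 N and contact force between lid and pot below 0.1 N and horizontal distance between pot and scale below 0.03 m and angle between pot's own z axis and vertical below 0.08 rad and contact force between pot and scale above 2 N); the arm keeps its last pose, push and grip.
It fails at once if the pot is shifted by more than 25 mm (distance of pot from where it was at the start of the episode above 0.025 m).
It fails at once if the lid is tipped by more than 0.35 rad (20 degrees) (angle between lid's own z axis and vertical above 0.35 rad).
It fails at once if another thing on the table is moved by more than 40 mm (distance of any of salt_jar, pepper_mill, spoon, saucepan, mug, wine, bowl from where it was at the start of the episode above 0.04 m).
It also fails if it takes over 48 s, if anything falls off the work surface, if the arm or the gripper's body presses on something with over 40 N, if the wrist force passes 120 N, or if a joint passes its speed limit or range.

## Robot

A 6-joint arm with a two-finger parallel gripper is mounted at the origin on the work surface. World frame = base frame: x ahead of the robot, y to its left, z up, the work surface at z = 0. Lengths are in m, angles in rad, forces in N, time in s.
With the tool pointing down it reaches from about 0.375 to 0.925 m from the base axis. Payload 5.7 kg.
Tool frame: the origin (TCP) lies midway between the tips of the shut fingers; the grasp point (between the pads) lies 19 mm behind it (ctrl.tcp_to_grasp is the distance from the TCP to the grasp point, in m); z points along the fingers, y is the line along which they close (so a half turn about z gives the same grasp; the last joint's range is limited). The gripper opens to 85 mm and grips with 20 to 120 N. Pads are 22 mm wide; open, the fingers measure 114 mm over their backs; the gripper's body (76 mm by 85 mm) begins 54 mm behind the grasp point. The pads swing forward as they close: fully open they stand 13 mm farther back than shut.
Start: joints at [-1.24, 0.359, 1.51, -0, 1.272, -0.115], TCP at [0.259, -0.541, 0.231] pointing down, gripper open.
Joint ranges: [-2.97, 2.97], [-1.01, 2.36], [0.21, 2.38], [-0.96, 4.11], [0.2, 2.71], [-2.98, 2.98]. Speed limits (rad/s): [2.39, 2.39, 3.14, 3.14, 3.14, 3.14].

## Interface

Orientations are given as a 3x3 rotation matrix whose columns are the frame's x, y, z axes.
In Python, from workcell import ctrl gives the robot as it stands. The module is installed in compiled form; this text tells all that it offers.
- The arm moves only by the tool jog_arm, never from a script. Its arguments are lists of equal length, an entry for each row: "delta_pos": the shift along the tool's x, y, z in m, a list of three; "roll": the turn about the tool's z in rad; "jaw": the opening, from 0 (shut) to 1 (fully open). A call has 1 to 12 rows; each row shifts and turns the commanded pose from where the row before left it, along the tool's axes as they then stand; what a row does not reach is not made up. A row lasts 1/10 s, in which the tool goes at most 50 mm and 8.59 degrees, less where a joint would pass 70% of its speed; a pose out of reach is approached as far as the arm can. A call with a gripper value outside its range is refused whole. The fingers move at their own pace and stop on an object; "force" is the grip in N (left out, the last holds). Time passes only in rows, so rows that do not move let the fingers close. It gives the time, the measured TCP pose, the force, the opening and the grip force at its end, in the units of the state.
- ctrl.state(): the state, without advancing time (a new reading comes with each control period).
- ctrl.get_image(name): name is "side" or "top"; returns a dict with "color" (420x560x3 uint8, red, green, blue), "K" (3x3 intrinsics, pixels), "pose" (4x4, takes a point from camera to world coordinates). Camera axes: x right, y down, z forward; pixel columns grow to the right and rows downward; lengths in m; the calibration is good to about 2 mm. A picture is of the moment at which its call begins. There is no depth.
- ctrl.finish_job(): hands the job in; it is judged then, once.
Trained networks look in the newest picture that a camera, given by its name, has taken for a name from the list of things; names that differ only in an ending like _2 or _b are one class to them, and where a whole thing is asked for, a point or a joint stands for the part that bears it (a point fixed in the world has none). Each returns a list of dicts, best first, with "score" (0 to 1); they miss things now and then, are a little off and sometimes report something else, mostly with a low value. They report only what shows in the picture. A call takes as long as a camera call. They do not tell look-alikes from the thing itself.
- ctrl.search_frame(camera, target): "pixel" ([row, column] in pixels, amid what is visible of it).
- ctrl.silhouettes(camera, target): "mask" (420x560 bool, what is visible of it) and "pixel" ([row, column] in pixels, amid what is visible of it).
The state is a dict: "clock": time; "q": joint angles; "qd": joint speeds; "joint_efforts": joint torques, N m; "position": TCP position; "eef_rot": TCP orientation; "ft_force": force on the tool from outside, world axes, zero at the start; "torque": the same for the moment, N m; "grip_width": finger opening in m; "finger_force": force on a finger pad.
Only numpy, scipy, OpenCV 4.12 (cv2) and the standard library are available. Lean on these libraries where they do the work, as an engineer would, in place of code of your own. Each camera call takes 0.05 s, during which the arm holds its last target. There are 200 camera calls.

## Working session

There is one attempt and no reset: what is moved stays moved. The work goes in short steps, Python scripts to look and compute and a tool call to move; the robot and the scene stay as the last step left them, time stands still between calls to the robot, and variables do not carry over. Pictures are saved under pics/ and viewed, at most 10 in all, crops included, and the job is handed in when it is done.

Besides the shell and the picture viewer there is one more tool, called after "Call:" as name(argument=value, ...) on one line, values as JSON. jog_arm: Moves the arm, as the interface text tells. Its arguments: {"type":"object","properties":{"delta_pos":{"type":"array"},"roll":{"type":"array"},"jaw":{"type":"array"},"force":{"type":"number"}},"required":["delta_pos","roll","jaw"]}

```bash
mkdir -p pics; python3 - <<'E'
from workcell import ctrl
import cv2,numpy as np
for n in("top","side"):
    im=ctrl.get_image(n); cv2.imwrite(f"pics/{n}0.png",im["color"][:,:,::-1])
    print(n,im["K"].tolist(),np.round(im["pose"],4).tolist())
    for t in("lid","lid_bar","pedal","pedal_pad","scale","pot","salt_jar","pepper_mill","wine"):
        try: print(t,[(np.round(d["pixel"]).tolist(),round(d["score"],2)) for d in ctrl.search_frame(n,t)][:4])
        except Exception as e: print(t,e)
s=ctrl.state();print(s["clock"],s["position"],s["eef_rot"],s["ft_force"],ctrl.tcp_to_grasp)
E
```

```text
top [[506.03726899090856, 0.0, 273.8465979945448], [0.0, 506.03726899090856, 205.3296367359263], [0.0, 0.0, 1.0]] [[-0.0061, -0.9822, 0.1879, 0.1625], [-1.0, 0.0048, -0.0077, -0.0389], [0.0066, -0.188, -0.9822, 1.9662], [0.0, 0.0, 0.0, 1.0]]
lid [([174.0, 260.0], 0.95), ([167.0, 191.0], 0.92), ([241.0, 208.0], 0.76), ([214.0, 271.0], 0.22)]
lid_bar [([174.0, 260.0], 0.77), ([161.0, 186.0], 0.65), ([238.0, 211.0], 0.56)]
pedal [([213.0, 270.0], 0.63)]
pedal_pad [([215.0, 273.0], 0.75)]
scale [([198.0, 266.0], 0.91), ([214.0, 392.0], 0.39)]
pot [([193.0, 259.0], 0.78)]
salt_jar [([197.0, 219.0], 0.62)]
pepper_mill [([170.0, 299.0], 0.5), ([200.0, 269.0], 0.31)]
wine [([176.0, 141.0], 0.68)]
side [[465.41761365960195, 0.0, 277.36953866976575], [0.0, 465.41761365960195, 211.1727887362234], [0.0, 0.0, 1.0]] [[0.9721, -0.1853, 0.1442, 0.3458], [-0.234, -0.7136, 0.6603, -0.9792], [-0.0195, -0.6756, -0.737, 1.1826], [0.0, 0.0, 0.0, 1.0]]
lid [([164.0, 296.0], 0.86), ([198.0, 302.0], 0.81), ([195.0, 222.0], 0.7)]
lid_bar [([165.0, 297.0], 0.96), ([199.0, 299.0], 0.78), ([199.0, 220.0], 0.72)]
pedal [([237.0, 265.0], 0.6)]
pedal_pad [([239.0, 262.0], 0.6)]
scale [([232.0, 288.0], 0.85)]
pot [([220.0, 298.0], 0.68), ([250.0, 326.0], 0.61)]
salt_jar [([186.0, 272.0], 0.65)]
pepper_mill [([252.0, 326.0], 0.96)]
wine [([120.0, 266.0], 0.56)]
1.0 [ 0.25869553 -0.54132841  0.2312597 ] [[ 9.02272517e-01  4.31166215e-01 -1.78761178e-05]
 [ 4.31166215e-01 -9.02272511e-01  1.07396183e-04]
 [ 3.01764760e-05 -1.04608202e-04 -9.99999994e-01]] [1.1160523  0.04719292 0.43683974] 0.0187
```

```bash
python3 - <<'E'
import cv2
a=cv2.imread("pics/top0.png")[110:270,110:350]; b=cv2.imread("pics/side0.png")[90:290,180:380]
cv2.imwrite("pics/topc.png",cv2.resize(a,None,fx=3.3,fy=3.3,interpolation=2))
cv2.imwrite("pics/sidec.png",cv2.resize(b,None,fx=3,fy=3,interpolation=2))
E
```

```text
(no output)
```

View pics/topc.png

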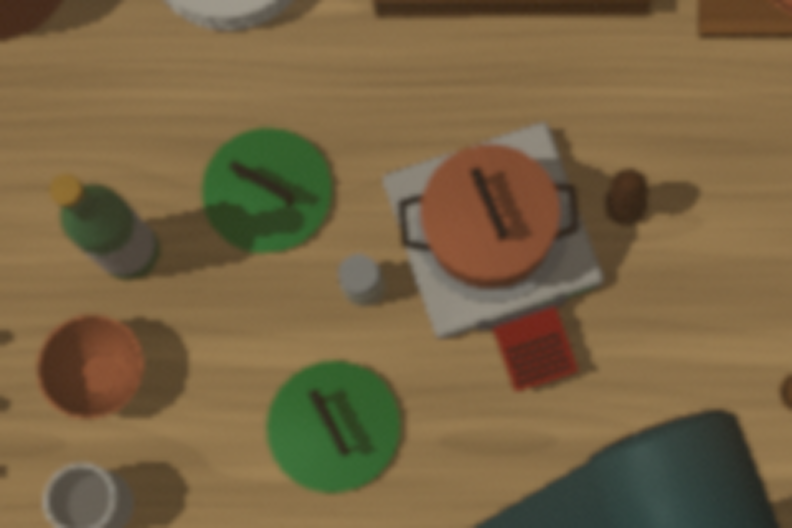

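View pics/sidec.png

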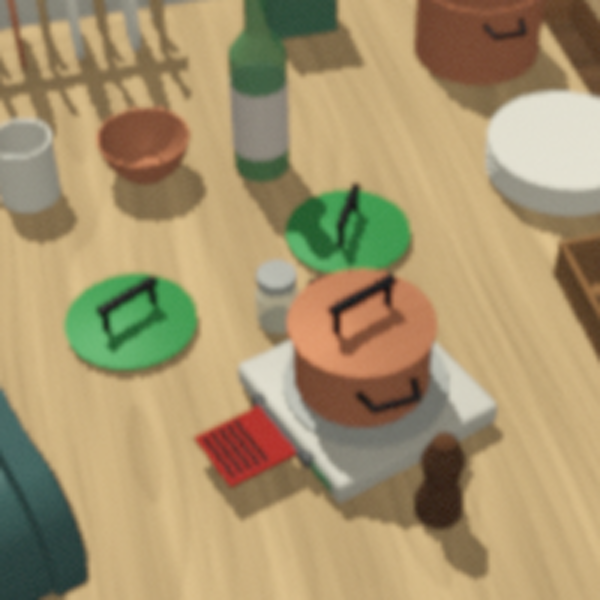

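The only candidate that fits is the copper lid on the pot, at top (174,260) / side (165,297). The green look-alikes are at top (167,191) and (239,211), and I'll leave them alone. The pedal is at top (215,273) / side (238,264). Next I'll measure the poses.

```bash
cat > h.py <<'E'
import numpy as np,cv2
def ray(im,uv,z):
    d=im["pose"][:3,:3]@np.linalg.solve(im["K"],[uv[0],uv[1],1]); o=im["pose"][:3,3]
    return o+d*(z-o[2])/d[2]
def ang(a,b): return float(np.degrees(np.arctan2(b[1]-a[1],b[0]-a[0])))
E
python3 - <<'E'
from workcell import ctrl
from h import *
ims={n:ctrl.get_image(n) for n in("top","side")}
T=lambda c:(c[0]/3.3+110,c[1]/3.3+110); S=lambda c:(c[0]/3+180,c[1]/3+90)
C=[ray(ims["top"],T(c),.036)[:2] for c in((384,178),(547,122),(603,277),(438,337))]
print("scale",np.round(C,3).tolist(),np.mean(C,0),[round(np.linalg.norm(C[i]-C[i-1]),3) for i in range(4)],[round(ang(C[i-1],C[i]),1) for i in range(4)])
for n in ims:
    im=ims[n]; R,G,B=[im["color"][:,:,i].astype(int) for i in range(3)]
    red=((R>90)&(G<R*.35)&(B<R*.4)).astype(np.uint8); red[:,:200]=0; red[:,330:]=0; red[:150]=0
    k,l,st,ce=cv2.connectedComponentsWithStats(red); j=1+st[1:,4].argmax()
    r=cv2.minAreaRect(np.argwhere(l==j)[:,::-1].astype(np.float32)); 
    P=[ray(im,p,.033)[:2] for p in cv2.boxPoints(r)]
    print(n,"pedal",st[j,4],ce[j],ray(im,ce[j],.033)[:2],np.round(P,3).tolist(),[round(ang(P[i-1],P[i]),1) for i in range(4)])
    for t,z in(("lid",.135),("lid_bar",.172)):
        m=ctrl.silhouettes(n,t)[0]; cc=np.argwhere(m["mask"])[:,::-1]; print(n,t,len(cc),m["pixel"],ray(im,cc.mean(0),z))
    # dark bar inside the lid mask
    v=im["color"].max(2); m=ctrl.silhouettes(n,"lid")[0]["mask"].astype(np.uint8)
    m=cv2.morphologyEx(m,cv2.MORPH_CLOSE,np.ones((9,9),np.uint8))>0
    d=(m&(v<62)); q=np.argwhere(d)[:,::-1].astype(np.float32)
    r=cv2.minAreaRect(q); print(n,"dark",len(q),r)
for n,f,e in(("top",T,((477,171),(506,238))),("side",S,((333,310),(393,281)))):
    p=[ray(ims[n],f(c),.174) for c in e]; print(n,"bar",np.round(p,3).tolist(),np.mean(p,0),np.linalg.norm(p[1]-p[0]),ang(*p))
E
```

```text
scale [[0.699, 0.132], [0.768, -0.063], [0.577, -0.128], [0.506, 0.067]] [0.63729754 0.00197142] [np.float64(0.204), np.float64(0.207), np.float64(0.202), np.float64(0.207)] [18.7, -70.6, -161.2, 110.1]
top pedal 83 [269.81927711 209.13253012] [ 0.51748607 -0.03829187] [[0.515, -0.004], [0.538, -0.065], [0.519, -0.072], [0.496, -0.011]] [20.1, -69.4, -160.2, 110.6]
top lid 1339 [172.8, 258.4] [0.6319294  0.00617462 0.135     ]
top lid_bar 1313 [237.6, 211.3] [0.38480462 0.17497024 0.172     ]
top dark 27 ((257.87933349609375, 171.05172729492188), (19.695966720581055, 1.313064694404602), 66.80140686035156)
side pedal 276 [263.35507246 238.23188406] [ 0.50009885 -0.05167384] [[0.45, -0.03], [0.528, 0.002], [0.541, -0.071], [0.464, -0.101]] [101.7, 22.4, -80.2, -158.7]
side lid 1124 [196.4, 222.7] [0.40079957 0.06019704 0.135     ]
side lid_bar 1161 [196.5, 220.7] [0.39801375 0.02365126 0.172     ]
side dark 46 ((222.30767822265625, 189.96151733398438), (5.269651889801025, 21.0786075592041), 56.3099365234375)
top bar [[0.668, 0.017, 0.174], [0.592, -0.015, 0.174]] [0.62989414 0.00080872 0.174     ] 0.08301605282877314 -157.29919151364317
side bar [[0.601, -0.014, 0.174], [0.671, 0.011, 0.174]] [ 0.63585517 -0.00181406  0.174     ] 0.07501403305607511 19.557591129176174
```

Call:
jog_arm(delta_pos=[[0.034,-0.029,0],[0.034,-0.029,0],[0.034,-0.029,0],[0.034,-0.029,0],[0.034,-0.029,0],[0.034,-0.029,0],[0.034,-0.029,0],[0.034,-0.029,0],[0.034,-0.029,0],[0.034,-0.029,0],[0.034,-0.029,0],[0.03,-0.025,0]], roll=[0,0,0,0,0,0,0,0,0,0,0,0.08], jaw=[0,0,0,0,0,0,0,0,0,0,0,0])

```text
clock: 2.6
position: [0.4755, -0.0547, 0.2316]
eef_rot: [[0.934, 0.357, 0.001], [0.357, -0.934, 0.0], [0.001, 0.0, -1.0]]
ft_force: [-0.0, -0.8, 1.1]
grip_width: 0.0001
finger_force: 0.0
```

Call:
jog_arm(delta_pos=[[0,0.002,0.04],[0,0,0.04],[0,0,0.04],[0,0,0.04],[0,0,0.02],[0,0,0.006]], roll=[0,0,0,0,0,0], jaw=[0,0,0,0,0,0])

```text
clock: 3.2
position: [0.4739, -0.0581, 0.0432]
eef_rot: [[0.934, 0.358, -0.004], [0.358, -0.934, 0.001], [-0.003, -0.003, -1.0]]
ft_force: [-0.3, 0.6, 0.3]
grip_width: -0.0001
finger_force: 0.0
```

```bash
python3 - <<'E'
from workcell import ctrl
import cv2
a=ctrl.get_image("side")["color"][:,:,::-1]; b=ctrl.get_image("top")["color"][:,:,::-1]
A=cv2.resize(a[130:290,190:350],None,fx=2.5,fy=2.5); B=cv2.resize(b[130:290,190:350],None,fx=2.5,fy=2.5)
cv2.imwrite("pics/p1.png",cv2.hconcat([A,B])); s=ctrl.state(); print(s["position"],s["ft_force"])
E
```

```text
[ 0.47533205 -0.05854772  0.04488649] [ 0.72138462 -0.16317373  0.67846786]
```

View pics/p1.png

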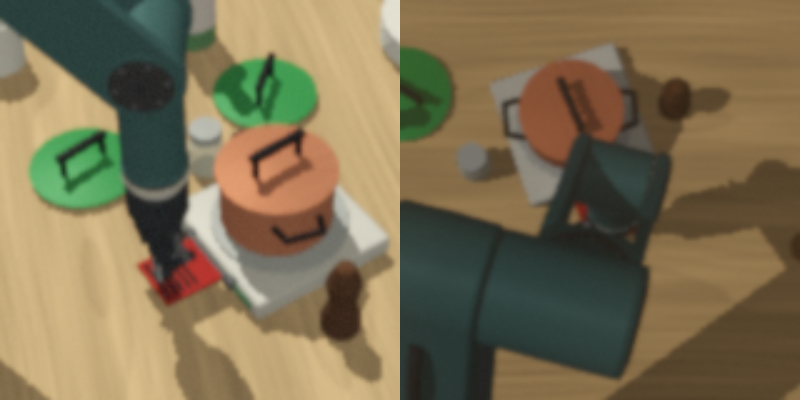

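The side view shows the fingertips over the middle of the red pedal, around crop (175,275), clear of the pot and scale. I'll press now.

Call:
jog_arm(delta_pos=[[0,0,0.006],[0,0,0.005],[0,0,0.005],[0,0,0.005],[0,0,0.004],[0,0,0.003],[0,0,0]], roll=[0,0,0,0,0,0,0], jaw=[0,0,0,0,0,0,0])

```text
clock: 4.0
position: [0.4776, -0.0588, 0.0188]
eef_rot: [[0.934, 0.357, 0.004], [0.357, -0.934, -0.0], [0.004, 0.002, -1.0]]
ft_force: [-0.8, 2.5, 18.4]
grip_width: 0.0
finger_force: 8.5
```

Call:
jog_arm(delta_pos=[[0,0,0.001],[0,0,0],[0,0,0],[0,0,0],[0,0,0]], roll=[0,0,0,0,0], jaw=[0,0,0,0,0])

```text
clock: 4.5
position: [0.4777, -0.0588, 0.0186]
eef_rot: [[0.934, 0.357, 0.005], [0.357, -0.934, -0.001], [0.004, 0.002, -1.0]]
ft_force: [-2.2, 2.3, 25.4]
grip_width: 0.0002
finger_force: 12.4
```

Call:
jog_arm(delta_pos=[[0,0,-0.006],[0,0,-0.01],[0,0,-0.01],[0,0,-0.03],[0,0,-0.05],[0,0,-0.05],[0,0,-0.05],[0,0,-0.02],[0,0,0]], roll=[0,0,0,0,0,0,0,0,0], jaw=[0,0,0,0,0,1,1,1,1])

```text
clock: 5.4
position: [0.4776, -0.0591, 0.2461]
eef_rot: [[0.934, 0.358, 0.007], [0.358, -0.934, -0.002], [0.006, 0.004, -1.0]]
ft_force: [-0.4, -0.3, -0.2]
grip_width: 0.0579
finger_force: 0.0
```

Call:
jog_arm(delta_pos=[[0.034,0,0],[0.044,0,0],[0.044,0,0],[0.034,0.001,0],[0.01,0,0],[0,0,0],[0,0,0]], roll=[0,0,0,0,0,0,0], jaw=[1,1,1,1,1,1,1])

```text
clock: 6.1
position: [0.6291, -0.0003, 0.2409]
eef_rot: [[0.934, 0.358, -0.004], [0.358, -0.934, 0.0], [-0.003, -0.001, -1.0]]
ft_force: [-0.7, -0.3, 0.3]
grip_width: 0.0856
finger_force: 0.0
```

```bash
python3 - <<'E'
from workcell import ctrl
import cv2
a=ctrl.get_image("side")["color"][:,:,::-1]
cv2.imwrite("pics/s2.png",cv2.resize(a[140:260,220:370],None,fx=5,fy=5,interpolation=2)); s=ctrl.state(); print(s["position"],s["ft_force"],s["grip_width"])
E
```

```text
[ 6.29016358e-01 -5.26203129e-04  2.41385063e-01] [ 0.27178859 -0.5600172  -0.53657491] 0.08558681333884363
```

View pics/s2.png

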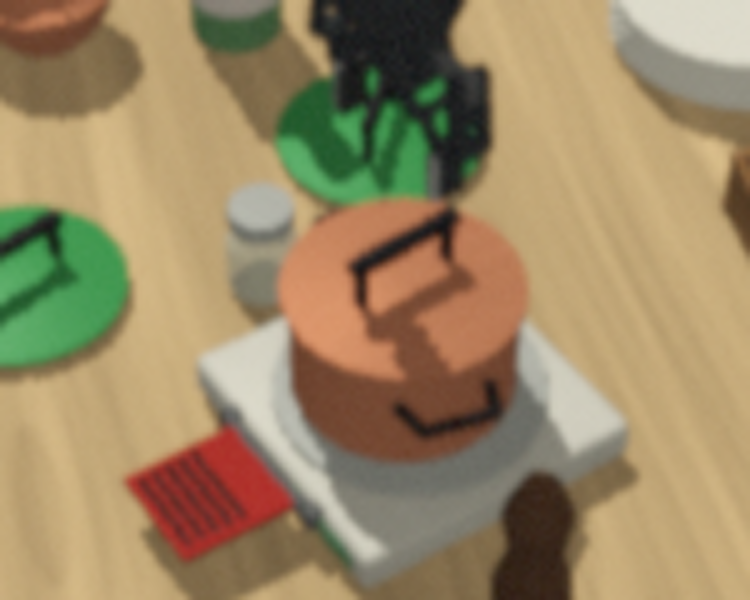

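Call:
jog_arm(delta_pos=[[0.004,0.001,0.015],[0,0,0.015],[0,0,0.015],[0,0,0.015],[0,0,0.012],[0,0,0.01],[0,0,0.005],[0,0,0],[0,0,0]], roll=[0,0,0,0,0,0,0,0,0], jaw=[1,1,1,1,1,1,1,1,1])

```text
clock: 7.05
position: [0.6354, 0.0003, 0.1557]
eef_rot: [[0.934, 0.358, 0.001], [0.358, -0.934, 0.0], [0.001, 0.0, -1.0]]
ft_force: [-0.2, 0.5, 0.9]
grip_width: 0.0857
finger_force: 0.0
```

```bash
python3 - <<'E'
from workcell import ctrl
import cv2
a=ctrl.get_image("side")["color"][:,:,::-1]
cv2.imwrite("pics/s3.png",cv2.resize(a[130:250,220:370],None,fx=5,fy=5,interpolation=2)); s=ctrl.state(); print(s["position"],s["ft_force"],s["grip_width"])
E
```

```text
[6.35603950e-01 2.72550610e-04 1.55950809e-01] [ 0.18210847  1.19425831 -0.04954985] 0.08539839586398378
```

View pics/s3.png

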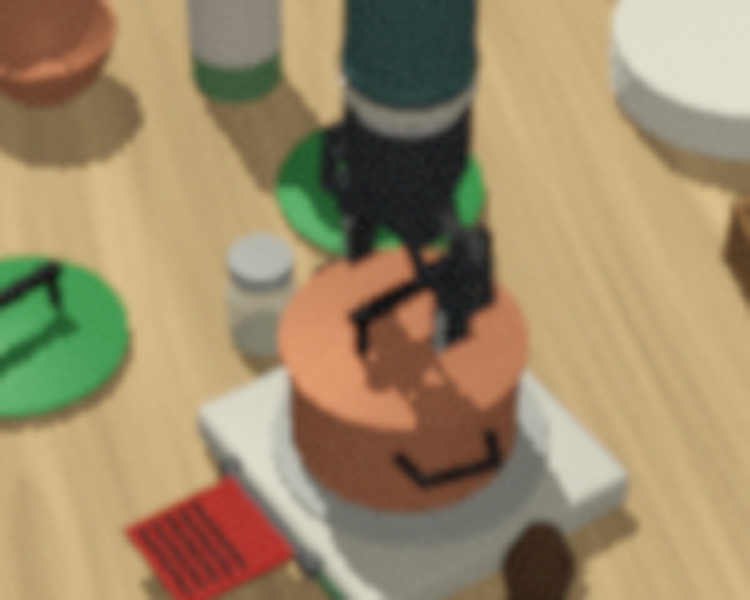

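Call:
jog_arm(delta_pos=[[-0.001,0,0.002],[0,0,0],[0,0,0],[0,0,0],[0,0,0],[0,0,0],[0,0,0],[0,0,0],[0,0,0],[0,0,0],[0,0,0]], roll=[0,0,0,0,0,0,0,0,0,0,0], jaw=[0.5,0.45,0.4,0.35,0.3,0.25,0.2,0.1,0,0,0], force=20)

```text
clock: 8.2
position: [0.6339, 0.0009, 0.1534]
eef_rot: [[0.934, 0.358, -0.0], [0.358, -0.934, 0.001], [0.0, -0.001, -1.0]]
ft_force: [-1.5, 4.8, 3.1]
grip_width: 0.0118
finger_force: 19.5
```

Call:
jog_arm(delta_pos=[[0,-0.001,0],[0,-0.001,0],[0,0,0],[0,0,0]], roll=[0,0,0,0], jaw=[0,0,0,0], force=70)

```text
clock: 8.6
position: [0.6341, 0.001, 0.1536]
eef_rot: [[0.934, 0.358, 0.001], [0.358, -0.934, -0.001], [0.001, 0.001, -1.0]]
ft_force: [0.8, -3.0, 2.8]
grip_width: 0.0108
finger_force: 68.9
```

Call:
jog_arm(delta_pos=[[0,0.001,-0.001],[0,0,-0.003],[0,0,-0.005],[0,0,-0.005],[0,0,-0.006],[0,0,-0.006],[0,0,0],[0,0,0]], roll=[0,0,0,0,0,0,0,0], jaw=[0,0,0,0,0,0,0,0])

```text
clock: 9.4
position: [0.6339, 0.0009, 0.1796]
eef_rot: [[0.934, 0.358, 0.0], [0.358, -0.934, 0.0], [0.0, 0.0, -1.0]]
ft_force: [-0.2, -0.2, -4.6]
grip_width: 0.0106
finger_force: 68.1
```

The load reads about 4.6 N, so the lid is held. I'll keep lifting to about 75 mm.

Call:
jog_arm(delta_pos=[[0,0,-0.006],[0,0,-0.01],[0,0,-0.01],[0,0,-0.01],[0,0,-0.008],[0,0,-0.004],[0,0,-0.002],[0,0,0],[0,0,0],[0,0,0],[0,0,0],[0,0,0]], roll=[0,0,0,0,0,0,0,0,0,0,0,0], jaw=[0,0,0,0,0,0,0,0,0,0,0,0])

```text
clock: 10.6
position: [0.6336, 0.0009, 0.229]
eef_rot: [[0.934, 0.358, -0.001], [0.358, -0.934, 0.0], [-0.0, -0.0, -1.0]]
ft_force: [0.3, 0.5, -5.2]
grip_width: 0.0108
finger_force: 68.1
```

```bash
python3 - <<'E'
from workcell import ctrl
import cv2
a=ctrl.get_image("side")["color"][:,:,::-1]
cv2.imwrite("pics/s4.png",cv2.resize(a[110:250,220:370],None,fx=4,fy=4,interpolation=2)); s=ctrl.state(); print(s["position"],s["ft_force"],s["torque"],s["grip_width"])
E
```

```text
[0.63370428 0.00088686 0.22911781] [-0.18044797 -0.08770287 -4.36134145] [-0.04880989  0.08284499 -0.00480444] 0.010511738720554926
```

View pics/s4.png

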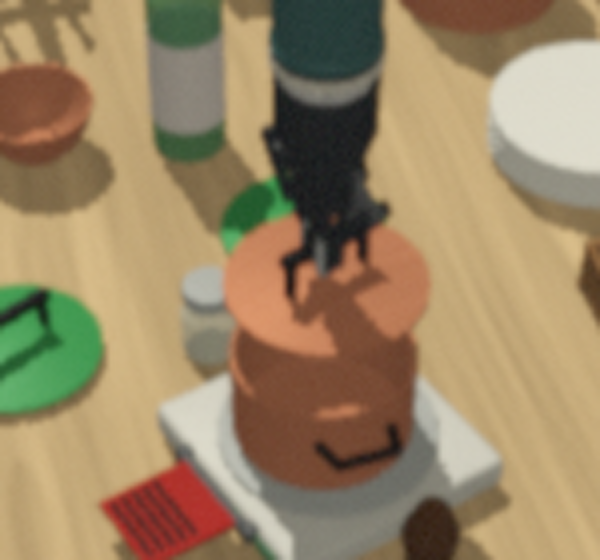

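The lid hangs level about 75 mm above the pot (crop 327,285). The pot is still on the scale and the pedal is up, so I'm handing in.

```bash
python3 -c "
from workcell import ctrl
print(ctrl.finish_job())"
```

```text
the job is handed in; nothing more can be done
None
```

The job is handed in: I pressed the pedal to its stop and let it spring back, then lifted the lid about 75 mm, where the gripper holds it level and still above the pot; the hand-in call returned no verdict.

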